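Open the coolant valve and hold the upper plate over the rheometer's lower plate

ROBOT

A 6-joint arm with a two-finger parallel gripper is mounted at the origin on the work surface. World frame = base frame: x ahead of the robot, y to its left, z up, the work surface at z = 0. Lengths are in m, angles in rad, forces in N, time in s.
With the tool pointing down it reaches from about 0.375 to 0.9 m from the base axis. Payload 3.1 kg.
Tool frame: the origin (TCP) lies midway between the tips of the shut fingers; the grasp point (between the pads) lies 19 mm behind it; z points along the fingers, y is the direction in which the jaws open and shut (so a half turn about z gives the same grasp; the last joint's range is limited). The gripper opens to 87 mm and grips with 3 to 60 N. Pads are 19 mm wide; open, the fingers measure 117 mm over their backs; the gripper's body (75 mm by 190 mm) begins 51 mm behind the grasp point.
Start: joints at [-1.365, 0.527, 1.433, -0, 1.181, -0.178], TCP at [0.234, -0.579, 0.2] pointing down, gripper open.
Joint ranges: [-3.08, 3.08], [-0.75, 2.2], [0.22, 2.44], [-1.43, 4.57], [0, 2.65], [-2.85, 2.85]. Speed limits (rad/s): [2.79, 2.79, 3.14, 3.14, 3.14, 3.14].

INTERFACE

Orientations are given as a rotation vector (axis times angle).
In Python, from workcell import bot gives the robot as it stands. Calls block until the motion is done:
- bot.reach(position, orientation): joint-space move of the TCP to a pose.
- bot.move_linear(position, rotation=None, velocity=0.15, contact_N=None): straight line of the TCP; rotation=None keeps the orientation; velocity is the mean speed in m/s. With contact_N (N) it stops when the force on the tool has changed by that much, and returns True; else False.
- bot.goto_joints(angles): joint-space move.
- bot.gripper_open() and bot.close(squeeze=None): open the fingers fully, or close them until they stop; squeeze is the grip in N (None keeps the last).
- bot.hold(seconds).
- bot.solve_ik(position, orientation): joint angles nearest the present ones, or None.
- bot.state(): the state.
- bot.capture(name): name is "scene" or "top"; returns the picture (400x640x3 uint8, red, green, blue); there is no depth.
- bot.camera_info(name): a dict with "mtx" (3x3 intrinsics, pixels), "origin" and "rotation" of the camera in the world. Camera axes: x right, y up, looking along -z (the intrinsics and any distortion apply to the point x, -y, -z); pixel columns grow to the right and rows downward; lengths in m; the calibration is good to about 2 mm. A picture is of the moment at which its call begins. camera_info takes no time and is no camera call.
A pose or a line that the arm cannot do raises bot.IKError and nothing moves.
- bot.close_job(): hands the job in, once; it reports no verdict.
Trained networks look in the newest picture that a camera, given by its name, has taken for a name from the list of things; names that differ only in an ending like _2 or _b are one class to them, and where a whole thing is asked for, a point or a joint stands for the part that bears it (a point fixed in the world has none). Each returns a list of dicts, best first, with "confidence" (0 to 1); they miss things now and then, are a little off and sometimes report something else, mostly with a low value. They report only what shows in the picture. A call takes as long as a camera call. They do not tell look-alikes from the thing itself.
- bot.trace(query, camera): "pixels" (400x640 bool, what is visible of it) and "box" ([left, top, right, bottom] in pixels, round what is visible of it).
- bot.pinpoint(query, camera): "point" ([column, row] in pixels: a listed point, or the origin of a listed thing).
The state is a dict: "time": time; "joints": joint angles; "joint_vel": joint speeds; "effort": joint torques, N m; "eef_pos": TCP position; "orientation": TCP orientation; "force": force on the tool from outside, world axes, zero at the start; "wrist_torque": the same for the moment, N m; "opening": opening from 0.0 (shut) to 1.0 (fully open).
Only numpy, scipy, OpenCV 4.12 (cv2) and the standard library are available. Lean on these libraries where they do the work, as an engineer would, in place of code of your own. Each camera call takes 0.05 s, during which the arm holds its last target.

TASK

Open the coolant valve fully, so that its yellow lever lies in line with the pipe. Then take the larger upper plate (blue hub) from the tray, carry it over the black guard without letting it bump the guard or the stage inside, and hold it level and centred over the steel lower plate, about 6 mm above it and touching nothing but your gripper. Finish while still holding it there, with the valve left open and the small plate, jar and bottle left where they were.

Things in the scene. Friction and masses are not known exactly. Their poses are not given: they have to be found in the camera images.
- valve_base: Fixed coolant manifold: 70 x 170 mm aluminium plate, a copper pipe along its own y (180 mm long, its top 40 mm above the table) through a brass valve body (47 mm high) with a thin stem up to the lever. Origin: underside centre, on the table, directly below the valve's axis; z up. It stands left or right of the stage, with some yaw.
- valve_axis (a point): Point on the vertical turning axis of the valve lever, at the lever's mid-height, 76 mm above the table; axes as valve_base.
- valve_grip (a point): Point in the middle of the yellow lever, 70 mm out from the axis, 76 mm above the table. The lever is a straight bar 14 mm wide and 14 mm high, its end 95 mm from the axis and a stub 5 mm behind it; beneath it here is only the table or plate when closed and the pipe with its grey clamp when open (25 mm free below the lever).
- valve (a joint): Lever angle in rad: 0 = closed (lever points along valve_base's own -x, across the pipe), 1.571 = fully open (lever points along valve_base's own -y, in line with the pipe); grows counter-clockwise seen from above. Starts between 0 and 0.4. Stops at both ends; it stays where it is left and needs about 2 N at the grip point.
- tray: Fixed white tray, 220 x 110 mm, with a black rubber floor 6 mm thick and a rim 14 mm high; holds the two upper plates (either may be at either end) about 110 mm apart along its own x. Origin: underside centre, on the table. It stands on the other side of the stage from the valve.
- upper_plate: The upper plate to carry, about 0.15 kg, standing upright on its disc on the tray floor: steel disc 50 mm across and 6 mm thick, steel shaft 12 mm across, BLUE round hub 24 mm across from 50 to 80 mm above the underside. Take it by the hub. Origin: centre of the disc's underside; z up along the shaft.
- small_plate: Not to be moved: similar upper plate with a BLACK hub and a smaller disc, 34 mm across, same heights, standing on the same tray. Origin: centre of its underside.
- stage: Fixed rheometer stage: square black open-topped guard with metal vent slots, 190 x 190 mm outside, walls 5 mm thick and 110 mm high; in its middle stands a copper and grey pedestal carrying the lower plate. Origin: underside centre, on the table, below the lower plate; z up; some yaw.
- lower_plate (a point): Centre of the top face of the steel lower plate, a disc 50 mm across, 75 mm above the table (35 mm below the guard's rim). The upper plate's underside must hover about 6 mm above this point, the centres in line.
- jar: Not to be moved: white plastic jar, 56 mm across, 70 mm high, between robot and stage. Origin: underside centre.
- bottle: Not to be moved: amber glass bottle with a white cap, 60 mm across, 130 mm high, beyond the left-hand (+y) fixture. Origin: underside centre.
There are look-alikes about, which are no part of the job. What is shaped like the upper_plate but green or red is not meant.

How it is judged:
On the way, in this order (a step that is already met when the one before it is completed fails the run):
1. the valve is fully open (value of joint valve above 1.4 rad), for 0.2 s.
2. the upper plate is lifted above the height of the guard (height (world z) of upper_plate above 0.112 m and contact force between upper_plate and the fingers above 0.3 N), for 0.1 s.
At the end, for the whole second after the job is handed in: The valve is open (above 1.4 rad); the upper plate is held in the fingers, still, its underside 2 to 12 mm above the lower plate, centres within 6 mm sideways, within 4 degrees of level, not touching the stage; small plate, jar and bottle within 15 mm of where they began (z of upper_plate in the frame of lower_plate between 0.002 and 0.012 m and horizontal distance between upper_plate and lower_plate below 0.006 m and angle between upper_plate's own z axis and vertical below 0.07 rad and contact force between upper_plate and stage below 0.05 N and contact force between upper_plate and the fingers above 0.3 N and linear speed of upper_plate below 0.02 m/s and value of joint valve above 1.4 rad and distance of each of small_plate, jar, bottle from where it was at the start of the episode below 0.015 m); the arm keeps its last pose, push and grip.
It fails at once if the upper plate bumps the guard or the stage (contact force between upper_plate and stage above 0.5 N).
It fails at once if the small plate is moved more than 15 mm (distance of small_plate from where it was at the start of the episode above 0.015 m).
It fails at once if the jar is moved more than 15 mm (distance of jar from where it was at the start of the episode above 0.015 m).
It fails at once if the bottle is moved more than 15 mm (distance of bottle from where it was at the start of the episode above 0.015 m).
It also fails if it takes over 64 s, if anything falls off the work surface, if the arm or the gripper's body presses on something with over 40 N, if the wrist force passes 120 N, or if a joint passes its speed limit or range.

## Working session

There is one attempt and no reset: what is moved stays moved. The work goes in short steps, each a Python script; the robot and the scene stay as the last script left them, time stands still between calls to the robot, and variables do not carry over. Pictures are saved under pics/ and viewed, and the job is handed in when it is done.

```bash
ls; mkdir -p pics; python3 - <<'E'
from workcell import bot
import cv2
for n in ("scene","top"):
    im=bot.capture(n); cv2.imwrite(f"pics/{n}0.png",im[:,:,::-1])
    print(n,bot.camera_info(n))
    for q in ("valve_base","valve_axis","valve_grip","tray","upper_plate","small_plate","stage","lower_plate","jar","bottle"):
        try: print(q,[(round(d["confidence"],2),[round(float(v),1) for v in d["point"]]) for d in bot.pinpoint(q,n)])
        except Exception as e: print(q,e)
s=bot.state();print(s)
E
```

```text
pics
scene {'mtx': array([[516.05036113,   0.        , 320.08527077],
       [  0.        , 516.05036113, 199.54553102],
       [  0.        ,   0.        ,   1.        ]]), 'origin': array([ 1.30777416, -0.20004966,  0.98630378]), 'rotation': array([0.60957821, 0.46199228, 1.29591377])}
valve_base [(0.57, [447.4, 183.7]), (0.56, [460.1, 252.6])]
valve_axis [(0.77, [452.1, 162.0])]
valve_grip [(0.68, [433.2, 142.2])]
tray [(0.68, [201.9, 226.8]), (0.31, [452.1, 160.8])]
upper_plate [(0.86, [150.9, 187.1]), (0.85, [213.8, 206.4]), (0.78, [193.9, 178.3]), (0.7, [433.7, 147.1]), (0.61, [236.8, 168.9])]
small_plate [(0.72, [203.9, 243.9])]
stage []
lower_plate [(0.9, [315.5, 222.2])]
jar [(0.82, [275.7, 181.1])]
bottle [(0.7, [200.3, 230.2]), (0.68, [461.1, 251.9])]
top {'mtx': array([[440.8517064 ,   0.        , 327.71231875],
       [  0.        , 440.8517064 , 201.57223136],
       [  0.        ,   0.        ,   1.        ]]), 'origin': array([ 0.40452201, -0.04252671,  1.43512672]), 'rotation': array([ 0.06724683, -0.05457574, -1.54789142])}
valve_base [(0.85, [211.8, 202.1])]
valve_
[... 380 characters left out ...]
7.0])]
bottle [(0.74, [230.8, 143.0])]
{'time': 1.1, 'joints': array([-1.36553435e+00,  5.27536060e-01,  1.43272626e+00, -2.78586186e-05,
        1.18141209e+00, -1.78508066e-01]), 'joint_vel': array([ 0.00014609,  0.00039381,  0.0011036 ,  0.00029282, -0.00014053,
        0.00012763]), 'effort': array([-6.18703361e-04, -4.40026081e+01, -1.76986331e+01,  6.34746789e-02,
        5.05085208e-02, -5.56780382e-07]), 'eef_pos': array([ 0.23401699, -0.57948565,  0.19991784]), 'orientation': array([-3.08385032e+00, -5.99132835e-01,  4.21968893e-05]), 'force': array([-1.00246989, -0.02741155, -0.12888386]), 'wrist_torque': array([-0.00702872,  0.02139172, -0.03169666]), 'opening': 1.000522090961358}
```

View pics/scene0.png

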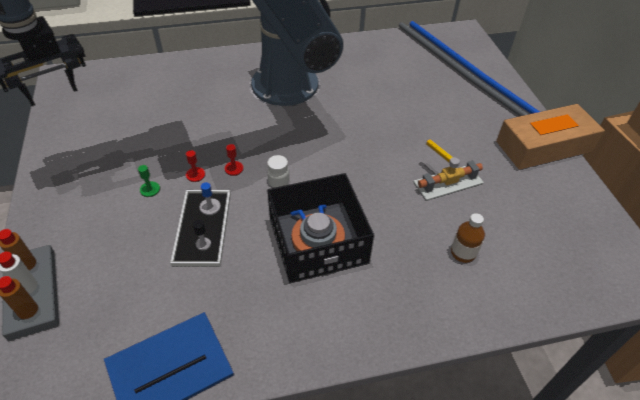

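View pics/top0.png

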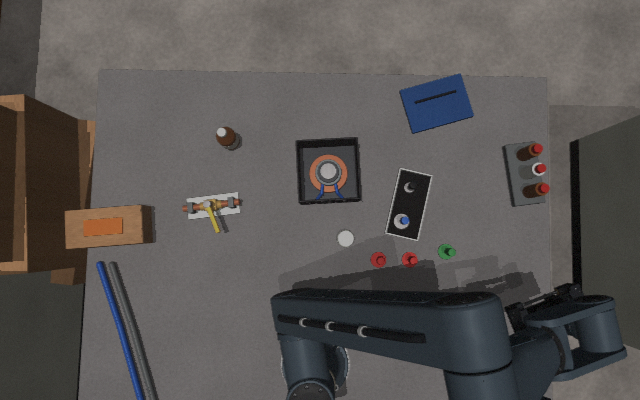

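The valve is on the left, with its lever at about (212,218) in the top view. The tray is on the right, with the blue hub at about (404,221) and the black hub at about (408,187). The stage is at about (328,172). Next I'll zoom in and measure.

```bash
cat > h.py <<'E'
import numpy as np, cv2
from scipy.spatial.transform import Rotation as R
from workcell import bot
def cam(n):
    c=bot.camera_info(n); return c["mtx"],np.array(c["origin"]),R.from_rotvec(c["rotation"]).as_matrix()
def ray(n,p):
    K,o,M=cam(n); v=np.linalg.inv(K)@[p[0],p[1],1]; return o,M@(v*[1,-1,-1])
def onz(n,p,z):
    o,d=ray(n,p); return o+d*(z-o[2])/d[2]
def proj(n,P):
    K,o,M=cam(n); c=(np.asarray(P)-o)@M; q=K@(c*[1,-1,-1]); return q[:2]/q[2]
def tri(pt,ps):
    A=np.zeros((3,3));b=np.zeros(3)
    for n,p in(("top",pt),("scene",ps)):
        o,d=ray(n,p);d=d/np.linalg.norm(d);Q=np.eye(3)-np.outer(d,d);A+=Q;b+=Q@o
    return np.linalg.solve(A,b)
E
python3 - <<'E'
from h import *
t=cv2.imread("pics/top0.png");s=cv2.imread("pics/scene0.png")
def crop(i,x,y,w,h,k): return cv2.resize(i[y:y+h,x:x+w],None,fx=k,fy=k,interpolation=cv2.INTER_CUBIC)
cv2.imwrite("pics/c1.png",np.hstack([crop(t,170,170,80,80,5),crop(s,410,130,80,80,5)]))
cv2.imwrite("pics/c2.png",np.hstack([crop(t,375,160,80,90,5),crop(s,165,175,80,90,5)]))
cv2.imwrite("pics/c3.png",np.hstack([crop(t,285,130,90,90,4),crop(s,260,170,120,90,4)[:, :440]]))
print("lp",onz("top",(325.6,172),.075),onz("scene",(315.5,222.2),.075),tri((325.6,172),(315.5,222.2)))
print("valve axis",onz("top",(207.8,203.8),.076),onz("scene",(452.1,162),.076),tri((207.8,203.8),(452.1,162)))
print("grip",onz("top",(216.5,226.8),.076),onz("scene",(433.2,142.2),.076))
print("plate",onz("top",(401.1,219.4),.006),onz("scene",(213.8,206.4),.006))
print("small",onz("top",(408.1,185.5),.006),onz("scene",(203.9,243.9),.006))
E
```

```text
lp [ 0.6025301  -0.02170071  0.075     ] [ 0.61163898 -0.03592033  0.075     ] [ 0.60317793 -0.02759137  0.06273608]
valve axis [0.49533492 0.34083088 0.076     ] [0.49559477 0.33866641 0.076     ] [0.49507853 0.34006451 0.07537067]
grip [0.42484567 0.31085467 0.076     ] [0.41792272 0.31803914 0.076     ]
plate [ 0.46307826 -0.26855184  0.006     ] [ 0.45948343 -0.25813575  0.006     ]
small [ 0.57397183 -0.29027905  0.006     ] [ 0.56848056 -0.29054507  0.006     ]
```

```bash
python3 - <<'E'
from h import *
for n in("top","scene"):
    im=cv2.imread(f"pics/{n}0.png")
    hsv=cv2.cvtColor(im,cv2.COLOR_BGR2HSV)
    for nm,lo,hi in(("yellow",(22,150,120),(33,255,255)),("blue",(105,140,80),(125,255,255))):
        m=cv2.inRange(hsv,lo,hi); k,l,st,c=cv2.connectedComponentsWithStats(m)
        for i in range(1,k):
            if 5<st[i,4]<400: print(n,nm,st[i],c[i].round(1))
    for q in("upper_plate","small_plate","lower_plate","valve_grip","jar"):
        for d in bot.trace(q,n)[:5]: 
            ys,xs=np.nonzero(d["pixels"]);print(n,q,round(d["confidence"],2),np.round(d["box"],1),round(xs.mean(),1),round(ys.mean(),1))
E
```

```text
top yellow [210 213   6   8  18] [212.3 217.2]
top yellow [213 223   6  10  25] [215.8 227.2]
top blue [316 184   8  15  37] [320.4 191.9]
top blue [334 184   9  14  40] [337.6 191.3]
top blue [401 217   8   7  41] [404.7 220. ]
top upper_plate 0.73 [437.9 246.5 456.6 260.9] 445.4 251.3
top upper_plate 0.6 [372.5 249.7 384.3 266. ] 377.8 258.6
top upper_plate 0.54 [400.6 249.9 419.4 267.2] 409.1 259.3
top upper_plate 0.48 [393.8 212.4 411.3 228.8] 400.9 220.9
top small_plate 0.68 [403.3 181.2 415.9 196.2] 410.0 186.1
top lower_plate 0.77 [297.5 135.4 361.4 204.9] 327.6 170.5
top valve_grip 0.62 [297.8 137.3 361.8 202.7] 327.5 170.2
top valve_grip 0.47 [203.5 200.5 219.3 232. ] 211.4 215.6
top jar 0.58 [337.6 229.4 353.9 246.1] 345.0 237.8
top jar 0.41 [183.6 192.5 240.4 234. ] 212.5 206.9
scene yellow [428 140  24  19 124] [439.4 149.3]
scene blue [201 183   9  14  94] [205.5 188.7]
scene blue [318 205   8   8  43] [321.5 208. ]
scene blue [291 210  14   9  65] [298.4 213.1]
scene upper_plate 0.9 [184.8 153.  204.7 181.4] 194.4 168.6
scene upper_plate 0.78 [201.4 181.6 220.3 215.6] 208.7 200.6
scene upper_plate 0.69 [229.  145.9 243.5 178. ] 233.2 162.3
scene upper_plate 0.62 [141.2 164.5 158.7 198.3] 147.6 182.4
scene upper_plate 0.33 [413.8 135.8 481.4 200.4] 448.8 176.3
scene small_plate 0.51 [192.3 217.6 212.7 254.9] 201.4 235.4
scene lower_plate 0.93 [268.9 175.9 374.5 281.1] 319.6 227.1
scene lower_plate 0.48 [202.2 180.9 220.7 214.8] 208.8 200.3
scene valve_grip 0.8 [427.  142.4 460.  165.7] 443.6 153.5
scene valve_grip 0.43 [450.8 213.7 488.6 261.5] 468.4 239.5
scene jar 0.96 [269.  155.6 291.  187.3] 278.2 171.1
```

View pics/c1.png

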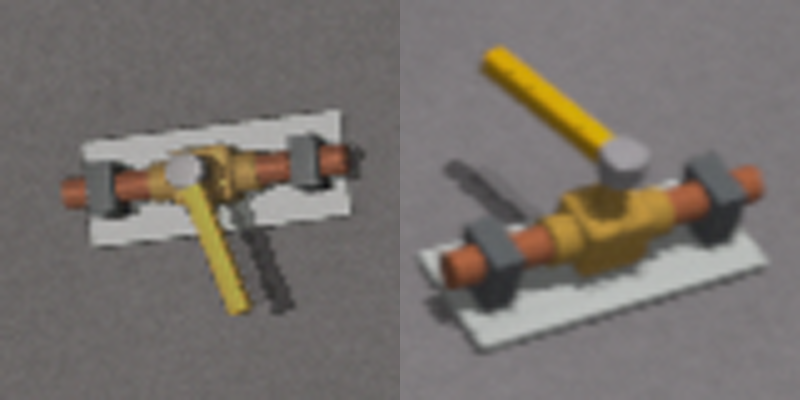

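View pics/c2.png

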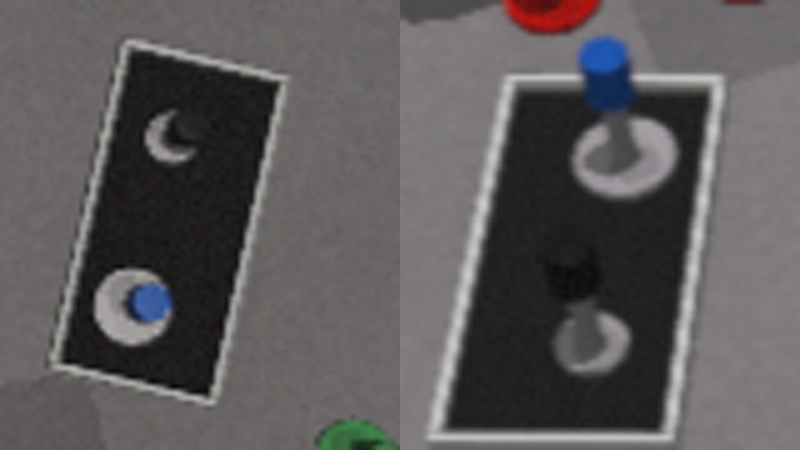

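View pics/c3.png

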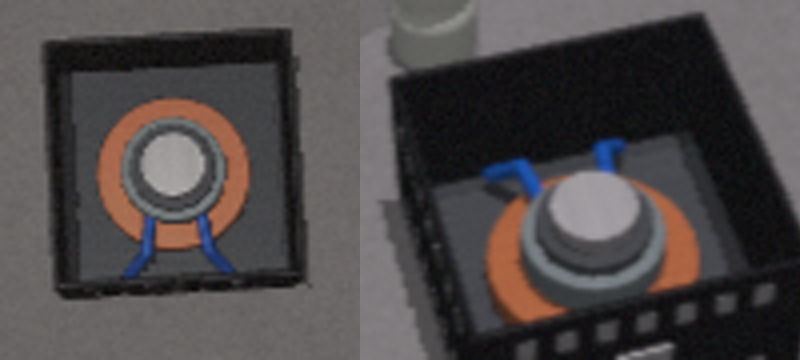

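```bash
python3 - <<'E'
from h import *
f=lambda v:np.round(v,4)
# bright low-sat disc fits on upsampled crops
def fit(n,x,y,w,h,thr,near):
    im=cv2.imread(f"pics/{n}0.png")[y:y+h,x:x+w]; im=cv2.resize(im,None,fx=6,fy=6,interpolation=cv2.INTER_CUBIC)
    hs=cv2.cvtColor(im,cv2.COLOR_BGR2HSV); m=((hs[...,2]>thr)&(hs[...,1]<60)).astype(np.uint8)
    cs,_=cv2.findContours(m,cv2.RETR_EXTERNAL,cv2.CHAIN_APPROX_NONE)
    for c in cs:
        if cv2.contourArea(c)<1500: continue
        e=cv2.fitEllipse(cv2.convexHull(c)); p=((e[0][0]+.5)/6-.5+x,(e[0][1]+.5)/6-.5+y); a=np.array(e[1])/6
        print(n,thr,np.round(p,2),np.round(a,2))
for thr in(130,145,155): fit("top",310,150,40,40,thr,0); fit("scene",295,203,45,30,thr,0)
print("plates")
for thr in(110,130): fit("top",390,207,25,25,thr,0); fit("scene",190,180,40,40,thr,0); fit("top",400,178,25,20,thr,0);fit("scene",190,230,40,30,thr,0)
def rep(nm,pt,ps,z): print(nm,f(onz("top",pt,z)),f(onz("scene",ps,z)),f(tri(pt,ps)))
rep("lp",(328.25,171.25),(318.75,221.5),.075)
rep("disc",(401.4,221.4),(210,206.4),.012)
rep("hubtop",(405,220.2),(205.8,186),.086)
rep("knob",(207,203.6),((625-400)/5+410,155/5+130),.085)
rep("tip",(237/5+170,310/5+170),((495-400)/5+410,58/5+130),.08)
rep("pipeL",(182.4,208.),((765-400)/5+410,182/5+130),.035)
rep("pipeR",(240.2,201.8),((455-400)/5+410,268/5+130),.03)
# guard rim corners outer (top view)
for p in [(43,42),(291,30),(306,285),(60,298)]: print("guard",f(onz("top",(p[0]/4+285,p[1]/4+130),.11)))
for p in[(124,40),(287,78),(213,403),(52,366)]: print("tray",f(onz("top",(p[0]/5+375,p[1]/5+160),.014)))
E
```

```text
top 130 [327.79 170.61] [15.2  15.56]
scene 130 [318.12 220.69] [17.11 22.02]
top 145 [327.81 170.64] [14.92 15.13]
scene 145 [318.04 220.74] [16.65 20.94]
top 155 [327.85 170.73] [14.42 14.74]
scene 155 [317.97 220.7 ] [16.42 19.8 ]
plates
top 110 [401.   220.86] [15.   15.21]
scene 110 [209.52 205.81] [15.38 20.47]
scene 110 [215.78 199.03] [32.18 60.5 ]
scene 110 [203.51 243.29] [10.46 13.7 ]
scene 110 [219.86 307.23] [ 14.16 187.09]
top 130 [400.96 220.87] [14.65 14.87]
scene 130 [209.52 205.75] [14.79 19.72]
scene 130 [212.27 212.27] [28.58 58.06]
scene 130 [220.91 244.78] [ 3.14 54.63]
lp [ 0.6051 -0.0299  0.075 ] [ 0.6112 -0.0283  0.075 ] [ 0.6062 -0.0285  0.0688]
disc [ 0.4564 -0.2686  0.012 ] [ 0.4628 -0.2668  0.012 ] [ 0.4568 -0.2685  0.0054]
hubtop [ 0.4576 -0.2678  0.086 ] [ 0.4626 -0.2661  0.086 ] [ 0.4579 -0.2675  0.0813]
knob [0.4953 0.3408 0.085 ] [0.5018 0.3418 0.085 ] [0.4962 0.344  0.0788]
tip [0.4089 0.3064 0.08  ] [0.4175 0.3059 0.08  ] [0.4092 0.3095 0.0716]
pipeL [0.4829 0.433  0.035 ] [0.4903 0.4359 0.035 ] [0.4841 0.4379 0.0279]
pipeR [0.5071 0.2502 0.03  ] [0.5109 0.2591 0.03  ] [0.5086 0.2552 0.0279]
guard [0.6923 0.071  0.11  ]
guard [ 0.7055 -0.1178  0.11  ]
guard [ 0.5109 -0.1324  0.11  ]
guard [0.497  0.0527 0.11  ]
tray [ 0.6296 -0.2615  0.014 ]
tray [ 0.607  -0.3673  0.014 ]
tray [ 0.3959 -0.3208  0.014 ]
tray [ 0.4173 -0.2173  0.014 ]
```

```bash
python3 - <<'E'
from h import *
f=lambda v:np.round(v,4)
def rep(nm,pt,ps,z): print(nm,f(onz("top",pt,z)),f(onz("scene",ps,z)),f(tri(pt,ps)))
rep("lp",(327.82,170.64),(318.04,220.72),.075)
rep("disc",(400.98,220.86),(209.52,205.78),.012)
rep("hubtop",(404.6,219.8),(205.3,185.5),.086)
s=bot.state();
print(R.from_rotvec(s["orientation"]).as_matrix().round(3))
# ik feasibility
for x,y in((.458,-.268),(.607,-.028),(.42,.31),(.50,.27)):
  for a in range(0,180,30):
    q=bot.solve_ik([x,y,.15],(R.from_euler("z",a,degrees=True)*R.from_rotvec([np.pi,0,0])).as_rotvec())
    print(x,y,a,None if q is None else np.round(q,2))
E
```

```text
lp [ 0.6069 -0.0285  0.075 ] [ 0.6087 -0.0294  0.075 ] [ 0.6072 -0.0288  0.073 ]
disc [ 0.4581 -0.2673  0.012 ] [ 0.4606 -0.2678  0.012 ] [ 0.4582 -0.2679  0.0092]
hubtop [ 0.4588 -0.2666  0.086 ] [ 0.4608 -0.2671  0.086 ] [ 0.4589 -0.2671  0.084 ]
[[ 0.927  0.374  0.   ]
 [ 0.374 -0.927 -0.   ]
 [ 0.     0.    -1.   ]]
0.458 -0.268 0 [-0.74  0.47  1.72 -0.    0.95  0.83]
0.458 -0.268 30 [-0.74  0.47  1.72 -0.    0.95  0.31]
0.458 -0.268 60 [-0.74  0.47  1.72 -0.    0.95 -0.22]
0.458 -0.268 90 [-0.74  0.47  1.72  0.    0.95 -0.74]
0.458 -0.268 120 [-0.74  0.47  1.72  0.    0.95 -1.26]
0.458 -0.268 150 [-0.74  0.47  1.72  0.    0.95 -1.79]
0.607 -0.028 0 [-0.23  0.56  1.53 -0.    1.05  1.34]
0.607 -0.028 30 [-0.23  0.56  1.53 -0.    1.05  0.82]
0.607 -0.028 60 [-0.23  0.56  1.53 -0.    1.05  0.29]
0.607 -0.028 90 [-0.23  0.56  1.53 -0.    1.05 -0.23]
0.607 -0.028 120 [-0.23  0.56  1.53  0.    1.05 -0.75]
0.607 -0.028 150 [-0.23  0.56  1.53  0.    1.05 -1.28]
0.42 0.31 0 [ 0.42  0.46  1.74 -0.    0.94  1.99]
0.42 0.31 30 [ 0.42  0.46  1.74 -0.    0.94  1.47]
0.42 0.31 60 [ 0.42  0.46  1.74 -0.    0.94  0.95]
0.42 0.31 90 [ 0.42  0.46  1.74 -0.    0.94  0.42]
0.42 0.31 120 [ 0.42  0.46  1.74 -0.    0.94 -0.1 ]
0.42 0.31 150 [ 0.42  0.46  1.74 -0.    0.94 -0.63]
0.5 0.27 0 [ 0.3   0.51  1.63 -0.    1.    1.87]
0.5 0.27 30 [ 0.3   0.51  1.63 -0.    1.    1.35]
0.5 0.27 60 [ 0.3   0.51  1.63 -0.    1.    0.82]
0.5 0.27 90 [ 0.3   0.51  1.63 -0.    1.    0.3 ]
0.5 0.27 120 [ 0.3   0.51  1.63 -0.    1.   -0.23]
0.5 0.27 150 [ 0.3   0.51  1.63 -0.    1.   -0.75]
```

```bash
cat >> h.py <<'E'
AX=np.array([.4965,.342]); YAW=.133
def down(a): return (R.from_euler("z",a)*R.from_rotvec([np.pi,0,0])).as_rotvec()
def vp(th,z,r=.07):
    ang=np.pi+YAW+th; return [AX[0]+r*np.cos(ang),AX[1]+r*np.sin(ang),z], down(YAW+th)
E
python3 - <<'E'
from h import *
print("bottle",onz("top",(226,133),.13))
p,o=vp(.22,.2); print(p)
bot.reach(p,o); print(bot.state()["time"])
p,o=vp(.22,.063); print(bot.move_linear(p,o,contact_N=8,velocity=.12))
s=bot.state();print(s["time"],s["eef_pos"],s["force"])
im=bot.capture("scene");cv2.imwrite("pics/s1.png",cv2.resize(im[60:260,340:540,::-1],None,fx=3,fy=3))
E
```

```text
bottle [0.7065234  0.28000383 0.13      ]
[np.float64(0.430816214434419), np.float64(0.31779999351705107), 0.2]
4.8083
False
6.1 [0.43137404 0.31806875 0.0636281 ] [-0.31619962  0.08103519 -0.27365511]
```

View pics/s1.png

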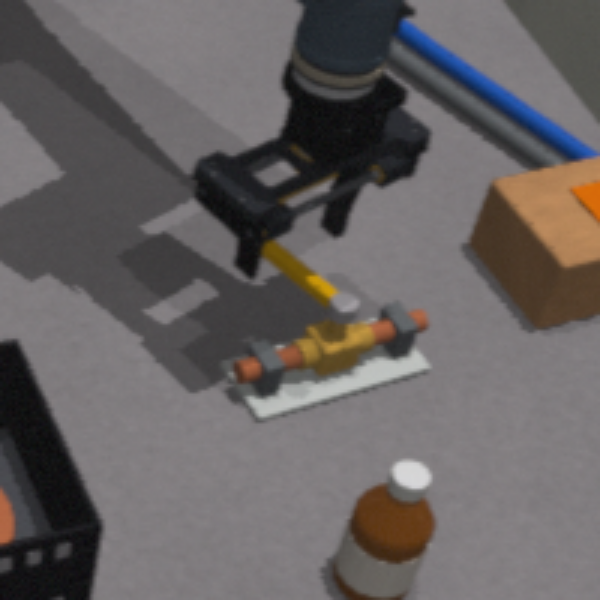

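The open fingers straddle the yellow lever, which lies around (300,275) in the crop. I'll grip it and follow the arc.

```bash
python3 - <<'E'
from h import *
bot.close(6); s=bot.state(); print(s["time"],s["opening"],s["force"].round(1))
for th in np.linspace(.22,1.56,9)[1:]:
    p,o=vp(th,.063); c=bot.move_linear(p,o,velocity=.1,contact_N=25)
    s=bot.state(); print(round(th,2),c,round(s["time"],2),s["force"].round(1),round(s["opening"],3))
    if c: break
for n in("top","scene"):
    im=bot.capture(n);cv2.imwrite(f"pics/{n}2.png",im[:,:,::-1])
t=cv2.imread("pics/top2.png");s=cv2.imread("pics/scene2.png")
cv2.imwrite("pics/v2.png",np.hstack([cv2.resize(t[150:270,160:260],None,fx=4,fy=4),cv2.resize(s[90:210,390:490],None,fx=4,fy=4)]))
E
```

```text
7.675 0.00607087474845738 [ 0.1 -0.4  0.2]
0.39 False 7.99 [-0.5  0.4  1. ] 0.005
0.56 False 8.31 [-0.3 -0.1  1.1] 0.004
0.72 False 8.62 [-0.9 -0.8 -0.5] 0.003
0.89 False 8.94 [ 0.1 -0.2  0.7] 0.005
1.06 False 9.26 [-0.3  0.  -0.3] 0.003
1.23 False 9.57 [-0.4 -0.1 -0.2] 0.007
1.39 False 9.89 [-0.3  0.5 -0.8] 0.002
1.56 False 10.21 [ 0.2 -0.7 -0.5] -0.0
```

View pics/v2.png

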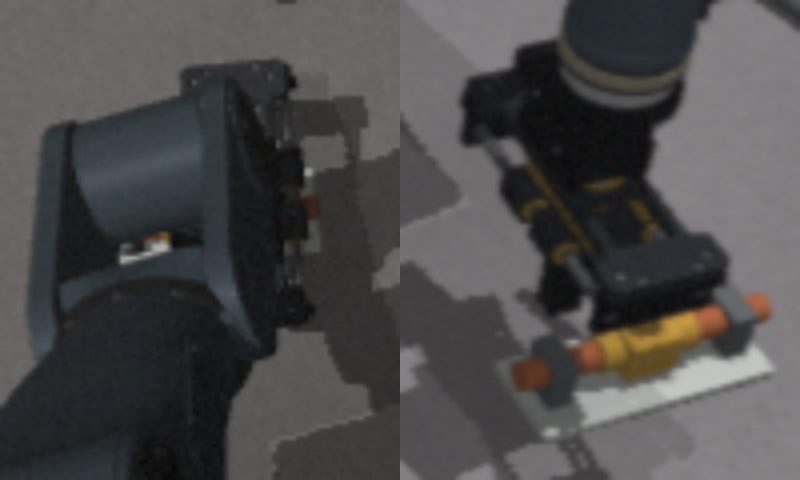

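```bash
python3 - <<'E'
from h import *
s=bot.state();print(s["time"],s["eef_pos"],s["orientation"],s["opening"],s["joints"].round(3)); print(vp(1.56,.063),proj("scene",s["eef_pos"]),proj("top",s["eef_pos"]))
im=bot.capture("scene");cv2.imwrite("pics/s3.png",cv2.resize(im[60:260,340:540,::-1],None,fx=3,fy=3))
E
```

```text
10.3083 [0.50385639 0.27245543 0.06285332] [-2.08487122e+00 -2.34890545e+00  1.96358754e-03] 0.0022009694486443397 [0.301 0.649 1.677 0.    0.817 0.182]
([np.float64(0.5050329818444619), np.float64(0.27252203067991926), 0.063], array([2.08164625e+00, 2.35294567e+00, 1.44076369e-16])) [427.3320451  171.84707184] [230.89475984 201.86408681]
```

View pics/s3.png

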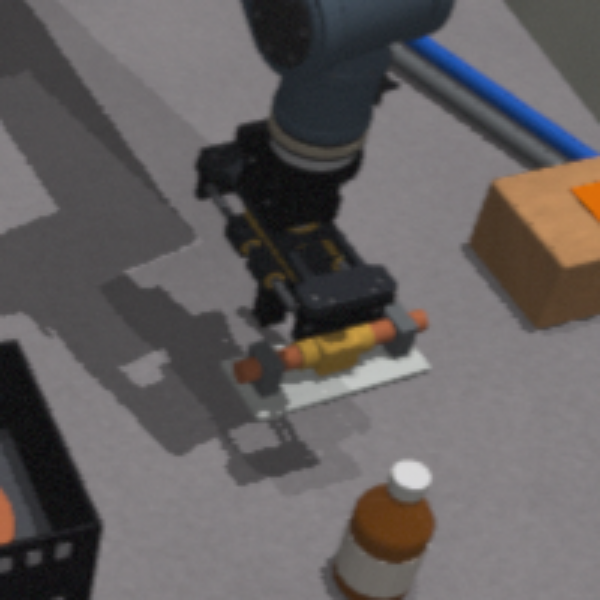

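```bash
python3 - <<'E'
from h import *
s=bot.state();p=s["eef_pos"];p[2]=.2
print(bot.move_linear(p,velocity=.2,contact_N=10)); print(bot.state()["time"])
for n in("top","scene"):
    im=bot.capture(n);cv2.imwrite(f"pics/{n}4.png",im[:,:,::-1])
t=cv2.imread("pics/top4.png");s=cv2.imread("pics/scene4.png")
cv2.imwrite("pics/v4.png",np.hstack([cv2.resize(t[150:270,160:260],None,fx=4,fy=4),cv2.resize(s[90:210,390:490],None,fx=4,fy=4)]))
E
```

```text
False
11.1917
```

View pics/v4.png

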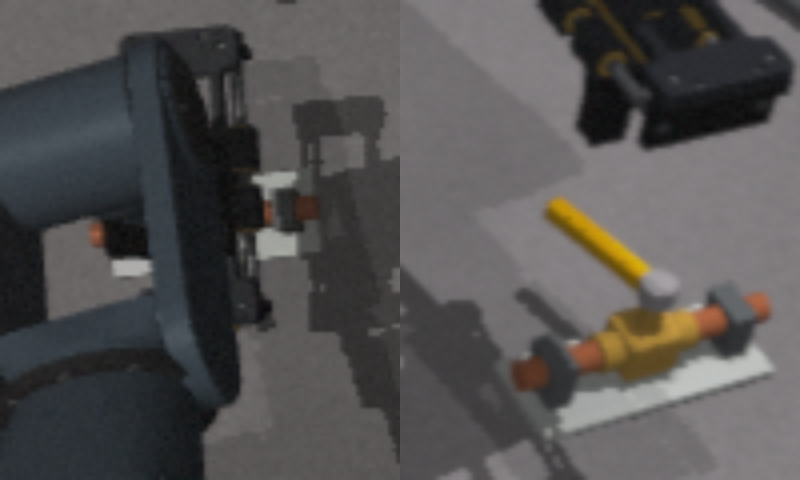

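```bash
python3 - <<'E'
from h import *
s=bot.state();print(s["eef_pos"],s["orientation"],proj("scene",s["eef_pos"]),proj("top",s["eef_pos"]))
g=s["eef_pos"]+[0,0,.019+.051]
print(proj("scene",g))
for n in("top","scene"):
    im=cv2.imread(f"pics/{n}4.png");
    for z in(0,.02,.07):
        u=proj(n,s["eef_pos"]+[0,0,z]); cv2.circle(im,tuple(int(round(v)) for v in u),1,(0,0,255),-1)
    cv2.imwrite(f"pics/{n}4b.png",cv2.resize(im[60:260,160:310] if n=="top" else im[20:220,380:530],None,fx=3,fy=3))
a=cv2.imread("pics/top4b.png");b=cv2.imread("pics/scene4b.png");cv2.imwrite("pics/v4b.png",np.hstack([a,b])[:, :800])
E
```

```text
[0.50274706 0.27205128 0.19830901] [-2.0807     -2.3512697   0.00490178] [437.48245066 130.57735301] [220.16080471 198.554919  ]
[443.63489248 106.47493849]
```

View pics/v4b.png

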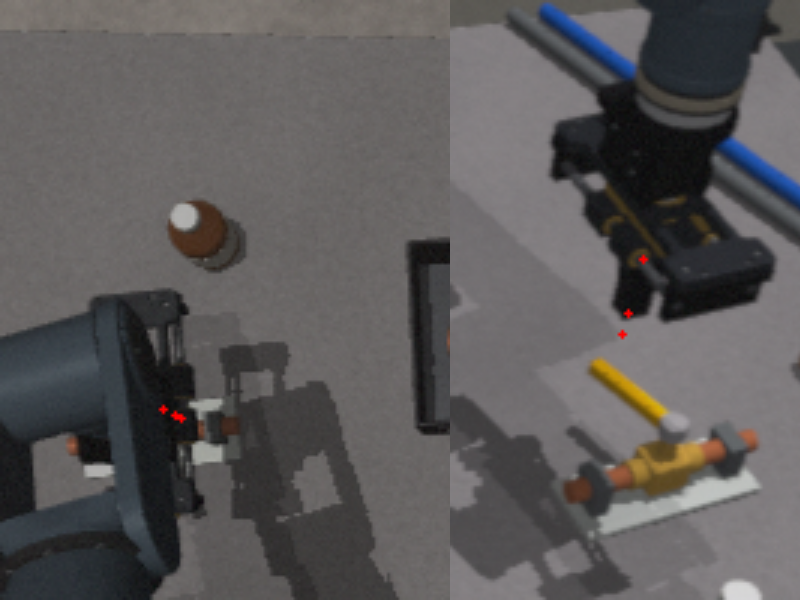

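```bash
python3 - <<'E'
from h import *
im=cv2.imread("pics/s1.png"); c=np.array([.43137,.31807,.0636]); a=YAW+.22-np.pi/2; d=np.array([np.cos(a),np.sin(a),0])
for w in(-.0435,0,.0435):
  for z in(0,.019,.07):
    u=(proj("scene",c+w*d+[0,0,z])-[340,60])*3; cv2.circle(im,tuple(int(round(v)) for v in u),2,[(0,0,255),(0,255,0),(255,0,255)][[0,.019,.07].index(z)],-1)
im=im[150:330,150:450]; cv2.imwrite("pics/s1b.png",cv2.resize(im,None,fx=2.6,fy=2.6))
E
```

```text
(no output)
```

View pics/s1b.png

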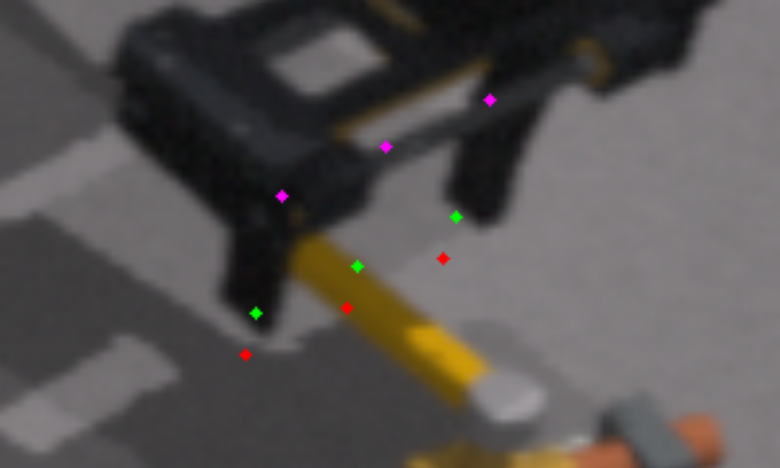

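```bash
python3 - <<'E'
from h import *
c=np.array([.23402,-.57949,.19992]); M=R.from_rotvec([-3.08385,-.599133,0]).as_matrix(); d=M[:,1]
outs=[]
for n,(x,y,w,h) in(("top",(490,240,140,140)),("scene",(0,10,100,100))):
  im=cv2.imread(f"pics/{n}0.png"); k=4 if n=="top" else 5; 
  im=cv2.resize(im[y:y+h,x:x+w],None,fx=k,fy=k,interpolation=cv2.INTER_CUBIC)
  im=cv2.convertScaleAbs(im,alpha=1.6,beta=20)
  for wd in(-.0435,0,.0435):
    for z,col in((0,(0,0,255)),(.019,(0,255,0)),(.07,(255,0,255))):
      u=(proj(n,c+wd*d+[0,0,z])-[x,y]+.5)*k; cv2.circle(im,tuple(int(round(v)) for v in u),2,col,-1)
  cv2.imwrite(f"pics/{n}0f.png",im)
E
```

```text
(no output)
```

View pics/top0f.png

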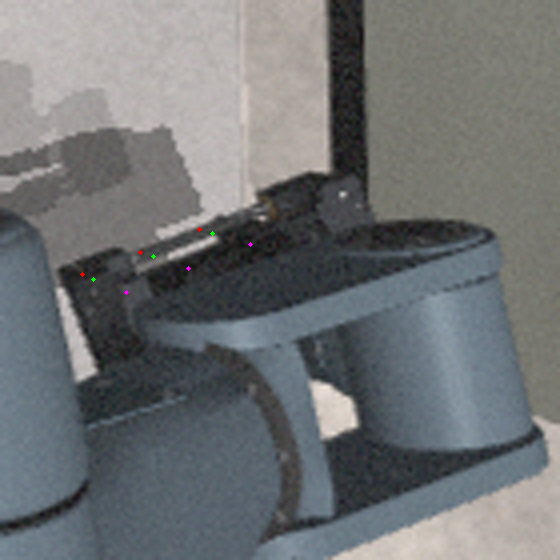

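View pics/scene0f.png

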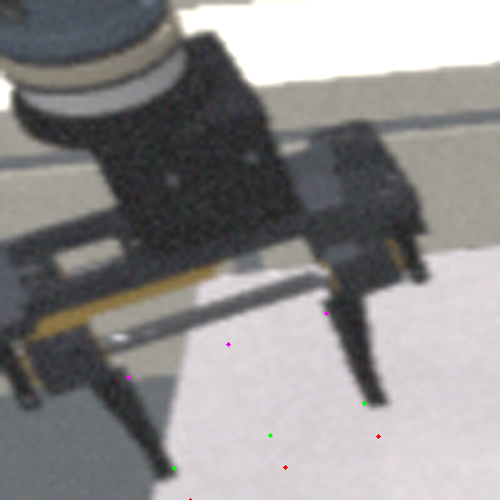

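```bash
python3 - <<'E'
from h import *
bot.gripper_open()
p,o=vp(.22,.13); bot.reach(p,o)
p,o=vp(.22,.047); print(bot.move_linear(p,o,contact_N=8,velocity=.12))
s=bot.state();print(s["time"],s["eef_pos"],s["force"].round(1))
im=bot.capture("scene");cv2.imwrite("pics/s5.png",cv2.resize(im[100:190,390:490,::-1],None,fx=6,fy=6))
bot.close(8); s=bot.state(); print(s["time"],s["opening"],s["force"].round(1))
E
```

```text
False
14.9667 [0.43138295 0.31803103 0.04742808] [ 0.4  0.3 -0.5]
16.1833 0.16272557405522323 [-1.2 -0.3  0.3]
```

View pics/s5.png

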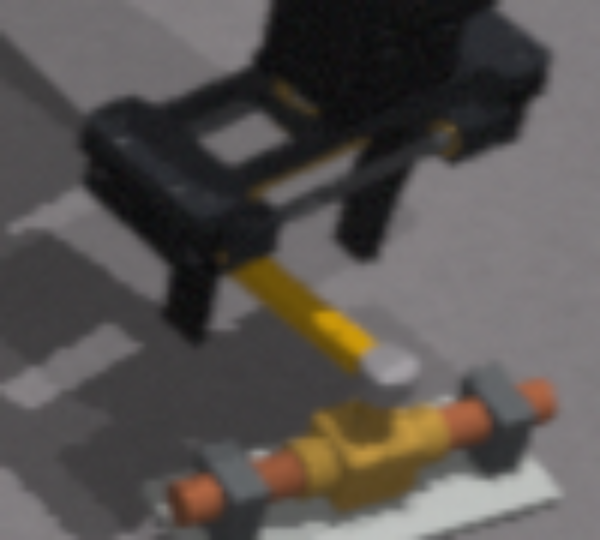

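The opening is now 0.163, about 14 mm, so the lever is gripped. The real fingertips sit about 17 mm above the reported TCP, and I'll allow for that from here on. Turning the lever.

```bash
python3 - <<'E'
from h import *
for th in np.linspace(.22,1.56,9)[1:]:
    p,o=vp(th,.047); c=bot.move_linear(p,o,velocity=.1,contact_N=25)
    s=bot.state(); print(round(th,2),c,round(s["time"],2),s["force"].round(1),round(s["opening"],3))
    if c: break
print(s["eef_pos"])
bot.gripper_open()
p=bot.state()["eef_pos"];p[2]=.2;print(bot.move_linear(p,velocity=.2,contact_N=15)); print(bot.state()["time"])
for n in("top","scene"):
    im=bot.capture(n);cv2.imwrite(f"pics/{n}6.png",im[:,:,::-1])
t=cv2.imread("pics/top6.png");s=cv2.imread("pics/scene6.png")
cv2.imwrite("pics/v6.png",np.hstack([cv2.resize(t[150:270,160:260],None,fx=4,fy=4),cv2.resize(s[90:210,390:490],None,fx=4,fy=4)]))
E
```

```text
0.39 False 16.5 [-0.8 -0.1 -0.1] 0.163
0.56 False 16.82 [-0.6 -0.3 -0.3] 0.158
0.72 False 17.13 [-0.8  0.2 -1. ] 0.159
0.89 False 17.45 [-0.5  1.  -0.9] 0.163
1.06 False 17.77 [ 0.6 -0.9 -1. ] 0.156
1.23 False 18.08 [ 0.1 -1.4 -0.8] 0.159
1.39 False 18.4 [ 1.7 -1.9 -1.8] 0.165
1.56 False 18.72 [ 0.8 -1.1 -0.9] 0.162
[0.5051217  0.27265958 0.04705525]
False
20.9833
```

View pics/v6.png

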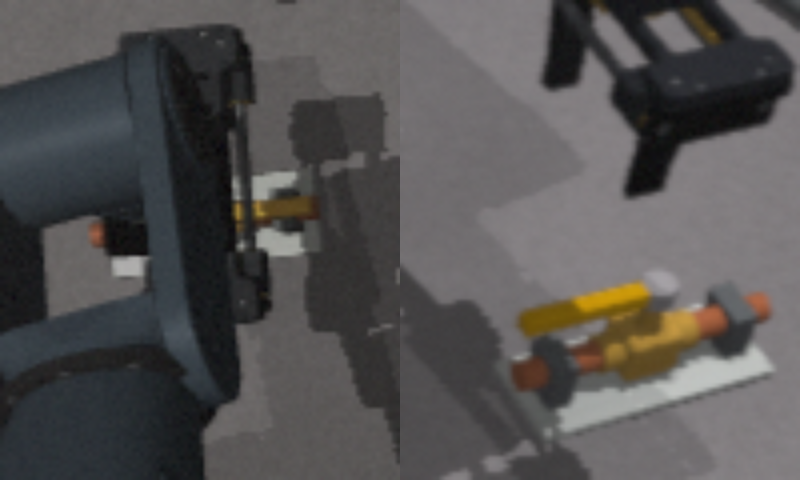

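The scene view shows the lever lying along the pipe, from about (525,322) to (660,285) in the crop. Next, approach the blue plate.

```bash
python3 - <<'E'
from h import *
o=down(-.212)
bot.reach([.4589,-.2671,.2],o); print(bot.state()["time"],bot.state()["joints"].round(2))
bot.move_linear([.4589,-.2671,.11],o,velocity=.15)
s=bot.state();print(s["time"],s["eef_pos"])
c=s["eef_pos"]; d=R.from_rotvec(s["orientation"]).as_matrix()[:,1]
outs=[]
for n,(x,y) in(("top",(350,150)),("scene",(160,110))):
  im=bot.capture(n)[:,:,::-1].copy(); cv2.imwrite(f"pics/{n}7.png",im); im=im[y:y+130,x:x+100]
  im=cv2.convertScaleAbs(cv2.resize(im,None,fx=4,fy=4,interpolation=cv2.INTER_CUBIC),alpha=1.3,beta=10)
  for w in(-.0435,0,.0435):
    u=(proj(n,c+w*d+[0,0,.017])-[x,y]+.5)*4; cv2.circle(im,tuple(int(round(v)) for v in u),2,(0,255,0),-1)
  outs.append(im)
cv2.imwrite("pics/v7.png",np.hstack(outs))
E
```

```text
23.0417 [-0.74  0.4   1.67  0.    1.07  1.04]
23.7917 [ 0.45955197 -0.26721137  0.11043233]
```

View pics/v7.png

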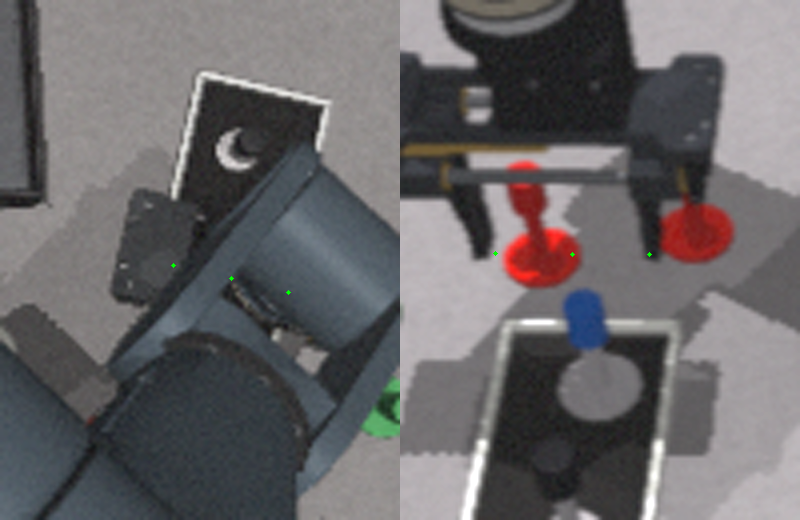

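```bash
python3 - <<'E'
from h import *
o=down(-.212)
print(bot.move_linear([.4588,-.2671,.036],o,velocity=.1,contact_N=6))
s=bot.state();print(s["time"],s["eef_pos"],s["force"].round(2))
im=bot.capture("scene")[:,:,::-1].copy(); cv2.imwrite("pics/s8.png",cv2.resize(im[130:250,150:270],None,fx=5,fy=5,interpolation=cv2.INTER_CUBIC))
E
```

```text
False
24.7833 [ 0.45917449 -0.26740993  0.03638374] [-0.81  0.72  0.2 ]
```

View pics/s8.png

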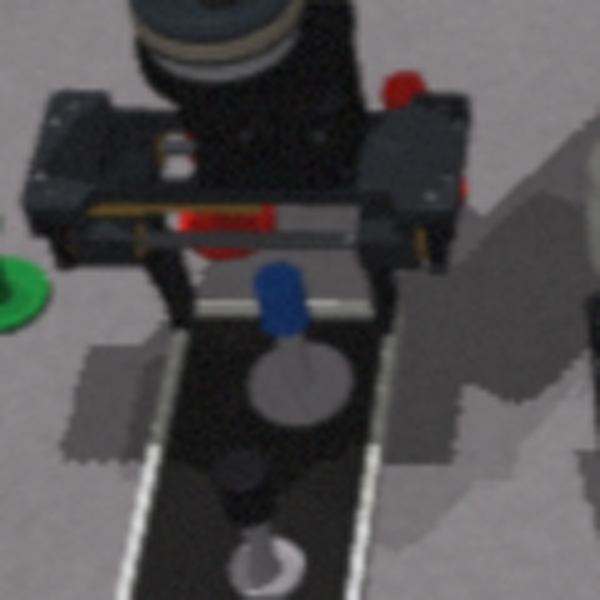

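The fingers flank the blue hub symmetrically: tips at (180,325) and (385,330), hub at (282,300). Closing and lifting.

```bash
python3 - <<'E'
from h import *
o=down(-.212)
bot.close(25); s=bot.state(); print(s["time"],s["opening"],s["eef_pos"],s["force"].round(2))
print(bot.move_linear([.4588,-.2671,.19],o,velocity=.12))
s=bot.state();print(s["time"],s["opening"],s["eef_pos"],s["force"].round(2))
im=bot.capture("scene")[:,:,::-1].copy(); cv2.imwrite("pics/s9.png",cv2.resize(im[70:220,150:290],None,fx=4,fy=4,interpolation=cv2.INTER_CUBIC))
E
```

```text
25.8833 0.2646938851747367 [ 0.45881017 -0.26718184  0.03595435] [-0.85 -0.63 -0.87]
False
27.3167 0.2662664048538646 [ 0.45827875 -0.26668602  0.1892417 ] [ 0.52  0.04 -2.48]
```

View pics/s9.png

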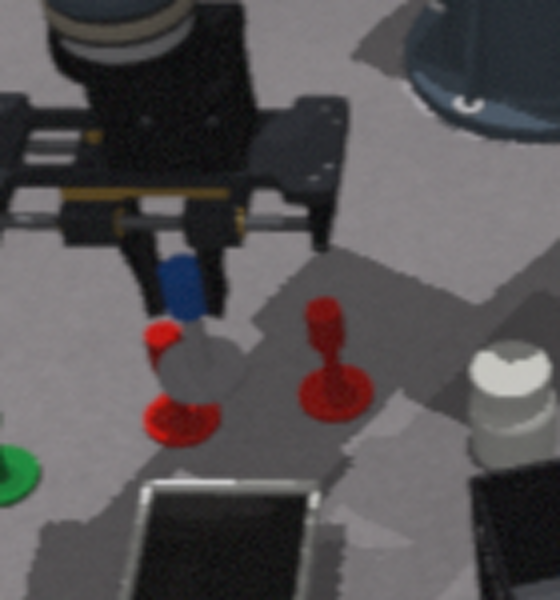

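The plate is held: opening 0.266 is about 23 mm, and the force is about -2 N. Carrying it over the guard and checking before lowering.

```bash
python3 - <<'E'
from h import *
o=down(-.212)
print(bot.move_linear([.6074,-.0284,.19],o,velocity=.12))
bot.hold(.5)
s=bot.state();print(s["time"],s["opening"],s["eef_pos"],s["force"].round(2))
for n in("top","scene"):
  cv2.imwrite(f"pics/{n}10.png",bot.capture(n)[:,:,::-1])
t=cv2.imread("pics/top10.png");q=cv2.imread("pics/scene10.png")
cv2.imwrite("pics/v10.png",np.hstack([cv2.resize(i,None,fx=4,fy=4,interpolation=cv2.INTER_CUBIC) for i in (t[110:250,280:370],q[130:270,260:360])]))
E
```

```text
False
30.3583 0.2628376692178028 [ 0.60738147 -0.02840387  0.18999762] [ 0.17 -0.54 -1.32]
```

View pics/v10.png

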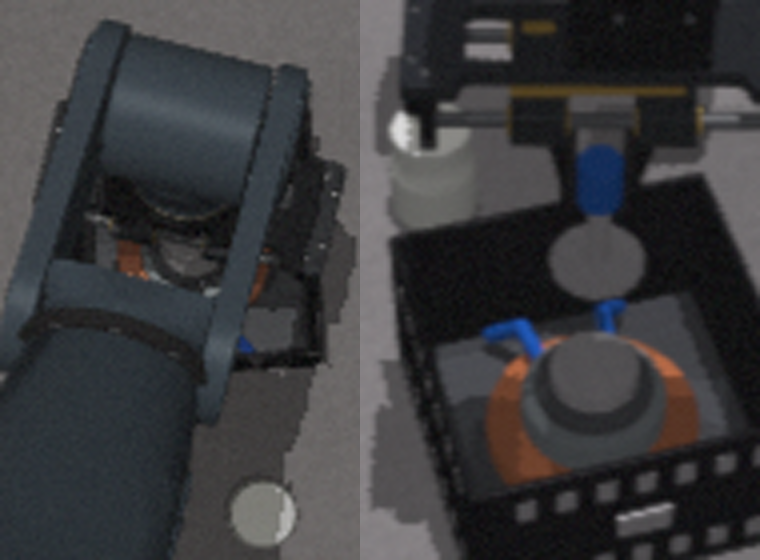

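```bash
python3 - <<'E'
from h import *
im=cv2.imread("pics/scene10.png")[175:215,295:335]; im=cv2.resize(im,None,fx=6,fy=6,interpolation=cv2.INTER_CUBIC)
g=cv2.cvtColor(im,cv2.COLOR_BGR2GRAY)
for thr in(60,70,80):
    m=(g>thr).astype(np.uint8); cs,_=cv2.findContours(m,cv2.RETR_EXTERNAL,cv2.CHAIN_APPROX_NONE)
    c=max((c for c in cs if cv2.pointPolygonTest(c,(140,125),False)>=0),key=cv2.contourArea,default=None)
    if c is None: continue
    x,y,w,h=cv2.boundingRect(c); 
    e=cv2.fitEllipse(c); u=np.array(e[0])/6+295*np.array([1,0])+175*np.array([0,1])-.42
    print(thr,(x/6+295,y/6+175,w/6,h/6),u.round(2),np.round(np.array(e[1])/6,1),onz("scene",u,.166).round(4))
P=[.6087,-.0294,.166]
print("expected centre px",proj("scene",P))
E
```

```text
60 (307.6666666666667, 183.83333333333334, 23.166666666666668, 21.0) [318.88 194.4 ] [19.9 22.7] [ 0.6097 -0.0294  0.166 ]
70 (308.0, 184.33333333333334, 22.5, 20.333333333333332) [318.9  194.41] [19.  21.9] [ 0.6098 -0.0294  0.166 ]
expected centre px [318.76494719 194.04069345]
```

The disc is centred within about 1 mm in the scene view: the fit is at (318.9,194.4) and expected (318.8,194.0). Lowering.

```bash
python3 - <<'E'
from h import *
o=down(-.212)
print(bot.move_linear([.6071,-.0284,.1116],o,velocity=.05,contact_N=5))
bot.hold(.8)
s=bot.state();print(s["time"],s["opening"],s["eef_pos"],s["force"].round(2),s["orientation"],o)
for n in("top","scene"):
  cv2.imwrite(f"pics/{n}11.png",bot.capture(n)[:,:,::-1])
t=cv2.imread("pics/top11.png");q=cv2.imread("pics/scene11.png")
cv2.imwrite("pics/v11.png",np.hstack([cv2.resize(t[160:260,170:260],None,fx=4,fy=4),cv2.resize(q[190:240,295:345],None,fx=8,fy=8,interpolation=cv2.INTER_CUBIC)]))
cv2.imwrite("pics/v11b.png",q)
P=[.6087,-.0294,0]
th=np.linspace(0,6.3,60)
for z in(.075,.0815,.0875):
    pts=np.array([proj("scene",[P[0]+.025*np.cos(a),P[1]+.025*np.sin(a),z]) for a in th]); print(z,pts.min(0).round(1),pts.max(0).round(1))
E
```

```text
False
32.975 0.2639612598678785 [ 0.60709241 -0.0283969   0.11158295] [ 0.25  0.41 -1.85] [-3.12395760e+00  3.32366450e-01  7.75285743e-05] [ 3.12395971e+00 -3.32385557e-01 -2.03527454e-17]
0.075 [306.9 212.1] [329.2 229.6]
0.0815 [306.9 210.3] [329.3 227.8]
0.0875 [306.9 208.6] [329.3 226.1]
```

View pics/v11.png

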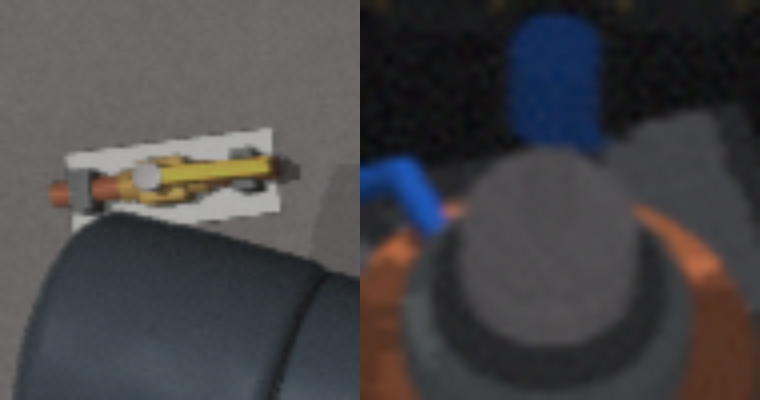

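View pics/v11b.png

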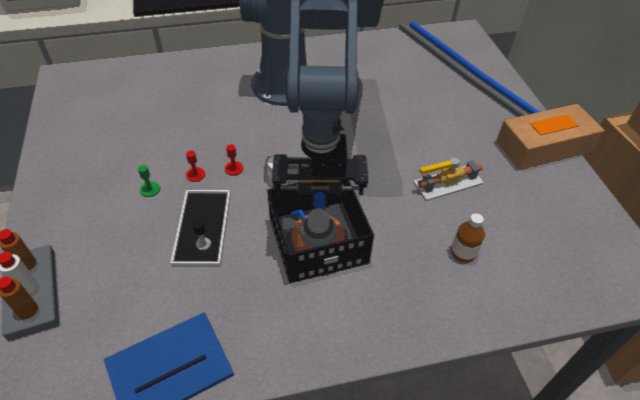

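```bash
python3 - <<'E'
import cv2,numpy as np
q=cv2.imread("pics/scene11.png")[195:245,298:340]
p=cv2.imread("pics/scene10.png")[195:245,298:340]
f=lambda i:cv2.resize(np.clip((cv2.cvtColor(i,cv2.COLOR_BGR2GRAY).astype(float)-40)*3.2,0,255).astype(np.uint8),None,fx=9,fy=9,interpolation=cv2.INTER_CUBIC)
cv2.imwrite("pics/v12.png",np.hstack([f(p),f(q)]))
g=cv2.cvtColor(q,cv2.COLOR_BGR2GRAY);g0=cv2.cvtColor(p,cv2.COLOR_BGR2GRAY)
print(g[10:46,16:26].mean(1).round(),g0[10:46,16:26].mean(1).round())
E
```

```text
[39. 39. 38. 50. 68. 76. 77. 76. 77. 76. 76. 76. 76. 77. 78. 78. 78. 78.
 78. 77. 78. 76. 77. 79. 79. 77. 76. 70. 48. 41. 40. 40. 39. 47. 61. 63.] [39. 36. 38. 40. 44. 46. 47. 56. 85. 90. 81. 79. 80. 80. 80. 80. 80. 80.
 80. 80. 81. 80. 80. 81. 80. 78. 77. 71. 48. 41. 41. 41. 40. 49. 62. 65.]
```

View pics/v12.png

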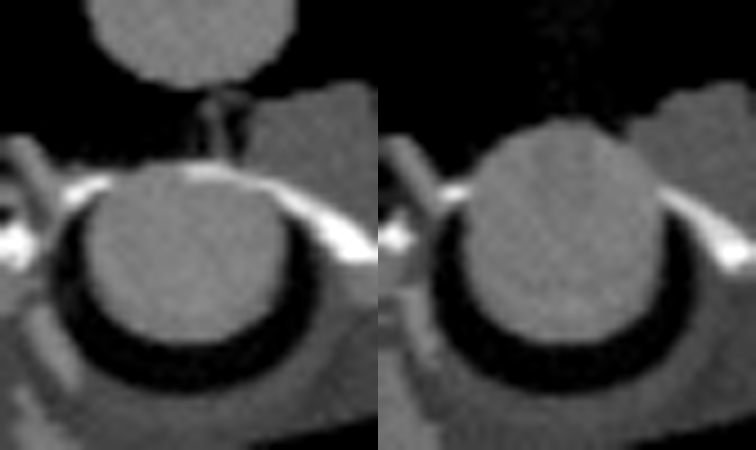

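The widths line up: lower plate columns 85–288, upper disc 85–287. The disc's top edge is at row 208.3 (208.6 expected), and there is no added contact force. In the top view the lever lies along the pipe. Handing in.

```bash
python3 - <<'E'
from h import *
bot.close_job()
E
```

```text
the job is handed in; nothing more can be done
```

I opened the valve fully, carried the blue-hub plate over the guard, and handed the job in with it held over the lower plate. No verdict was reported.

**First attempt missed:** My first grip on the lever closed on nothing. The fingertips really sit about 17 mm higher than the reported TCP. I allowed for that, and on the second try the lever turned. At the end both cameras showed it in line with the pipe.

**Final checks on the plate, at 33 s of the 64 s allowed:**
- **Centring:** it was about 1 mm off centre in the scene camera. The arm hid it from the top camera.
- **Height:** I put its underside about 6.6 mm above the lower plate. That comes from how far the arm moved after lifting it off the tray. I could not see the gap itself, because the two plates blend together in the picture.
- **Contact:** the tool felt only the plate's weight, about 1.9 N, and the grip was steady.
- **Level:** the tool pointed straight down to within 0.001 rad, but I did not measure the plate's own tilt.

**Other objects:** the small plate and bottle looked unmoved in the last picture, and the arm never came near the jar. I checked these by eye only, and the gripper partly hid the jar.

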